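# Lay out a stacked gear stage in its inspection nests

### The job

The parts of a gear stage stand stacked on the wooden work board: a sun shaft on a planet gear on a small bearing on a large bearing. Take the stack apart from the top and set each part upright, as it stands now, into the pale square metal nest whose round recess is made for it (the widest recess for the large bearing, the next for the small bearing, the next for the gear, the narrowest for the shaft), lying flat on the floor of the recess. Let no part tip over on the way.

Things in the scene. Friction and masses are not known exactly. Their poses are not given: they have to be found in the camera images.
- shaft: sun shaft, bare steel, standing on its toothed end, top of the stack: 61 mm tall, toothed part 16 mm across for the lowest 22 mm, plain stub 12 mm across above. Origin: centre of its underside, z up along the shaft
- gear: planet gear, bare steel with a brass bush, lying on its face under the shaft: 26 mm across the teeth, 16 mm thick. Origin: centre of its underside, z up along its axis
- bearing_small: small sealed ball bearing lying flat under the gear: 38 mm outside diameter, 10 mm thick. Origin: centre of its underside, z up along its axis
- bearing_large: large sealed ball bearing lying flat on the wooden work board, bottom of the stack (the board lies on the bench, its flat top 22 mm above it; the stack and all the nests stand on it): 52 mm outside diameter, 12 mm thick. Origin: centre of its underside, z up along its axis
- nest_shaft: pale square aluminium tile fixed to the board, 80 x 80 x 8 mm, with a round recess 32 mm in diameter and 3 mm deep in the middle of its top, the floor lined with black rubber: the nest of the shaft. Origin: centre of the tile's underside, on the board's top, z up; the recess floor lies 5 mm above it, the rim 8 mm
- nest_gear: the same kind of tile with a recess 42 mm in diameter, 3 mm deep: the nest of the gear. Origin: centre of the tile's underside, z up; recess floor 5 mm above it, rim 8 mm
- nest_bearing_small: the same kind of tile with a recess 54 mm in diameter, 3 mm deep: the nest of the small bearing. Origin: centre of the tile's underside, z up; recess floor 5 mm above it, rim 8 mm
- nest_bearing_large: the same kind of tile with a recess 68 mm in diameter, 3 mm deep: the nest of the large bearing. Origin: centre of the tile's underside, z up; recess floor 5 mm above it, rim 8 mm
There are look-alikes about, which are no part of the job. What is shaped like the bearing_large but red or turquoise is not meant.

How it is judged:
By the outcome, as a careful person would: the job done as asked, in the order asked, and still so for the second after the job is handed in, with the robot touching nothing.
It also fails if it takes over 106 s, if anything falls off the work surface, if the arm or the gripper's body presses on something with over 40 N, if the wrist force passes 120 N, or if a joint passes its speed limit or range.

### The arm

A 7-joint arm with a two-finger parallel gripper is mounted at the origin on the work surface; the furniture and walls round the work are solid. World frame = base frame: x ahead of the robot, y to its left, z up, the work surface at z = 0. Lengths are in m, angles in rad, forces in N, time in s.
With the tool pointing down it reaches from about 0.425 to 0.875 m from the base axis. Payload 4.7 kg.
Tool frame: the origin (TCP) lies midway between the tips of the shut fingers; the grasp point (between the pads) lies 19 mm behind it; z points along the fingers, y is the direction in which the jaws open and shut (so a half turn about z gives the same grasp; the last joint's range is limited). The gripper opens to 87 mm and grips with 3 to 60 N. Pads are 19 mm wide; open, the fingers measure 117 mm over their backs; the gripper's body (75 mm by 190 mm) begins 51 mm behind the grasp point.
Start: joints at [1.121, 0.321, -0.07, 1.45, 0.023, 1.371, -0.057], TCP at [0.291, -0.581, 0.223] pointing down, gripper open.
Joint ranges: [-2.86, 2.86], [-0.3, 2.09], [-1.38, 1.24], [0.06, 2.45], [-1.56, 4.7], [0.09, 2.05], [-2.69, 2.69]. Speed limits (rad/s): [2.57, 2.57, 3.14, 3.14, 3.14, 3.14, 3.14].

### API

Orientations are given as a rotation vector (axis times angle).
In Python, from bench import * gives the robot as it stands. The module is installed in compiled form; this text tells all that it offers.
- The arm moves only by the tool play_rows, never from a script. Its argument "series" is one flat list of numbers, 7 for each row, row after row: the opening in per cent of the stroke, from 0 (shut) to 100 (fully open), then the shift along the tool's x, y, z in m, then the turn, a rotation vector about the tool's x, y, z in degrees. In form: [fingers, tx, ty, tz, rx, ry, rz, fingers, tx, ty, tz, rx, ry, rz, ...]. A call has 1 to 10 rows; each row is the pose to reach, as a shift and turn from the pose commanded when the call began, along the tool's axes at that moment; what a row does not reach only later rows make up. A row lasts 1/12 s, in which the tool goes at most 41.7 mm and 7.16 degrees, less where a joint would pass 70% of its speed; a pose out of reach is approached as far as the arm can. A call with a gripper value outside its range is refused whole. The fingers move at their own pace and stop on an object; "force" is the grip in N (left out, the last holds). Time passes only in rows, so rows that repeat a pose let the fingers close. It gives the time, the measured TCP pose, the force and the opening at its end, in the units of the state.
- get_state(): the state, without advancing time (a new reading comes with each control period).
- get_image(name): name is "scene" or "top"; returns a dict with "frame" (420x560x3 uint8, red, green, blue), "fx", "fy", "cx", "cy" (pixels), "R" (3x3) and "t" (3): a world point X has camera coordinates R X + t. Camera axes: x right, y down, z forward; pixel columns grow to the right and rows downward; lengths in m; the calibration is good to about 2 mm. A picture is of the moment at which its call begins. There is no depth.
- close_job(): hands the job in, once; it reports no verdict.
The state is a dict: "time": time; "joint_positions": joint angles; "qd": joint speeds; "joint_torque": joint torques, N m; "position": TCP position; "tool_rot": TCP orientation; "ft_force": force on the tool from outside, world axes, zero at the start; "torque": the same for the moment, N m; "grip_width": opening from 0.0 (shut) to 1.0 (fully open).
Only numpy, scipy, OpenCV 4.12 (cv2) and the standard library are available. Lean on these libraries where they do the work, as an engineer would, in place of code of your own. Each camera call takes 0.05 s, during which the arm holds its last target.

## Working session

There is one attempt and no reset: what is moved stays moved. The work goes in short steps, Python scripts to look and compute and a tool call to move; the robot and the scene stay as the last step left them, time stands still between calls to the robot, and variables do not carry over. Pictures are saved under pics/ and viewed, and the job is handed in when it is done.

Besides the shell and the picture viewer there is one more tool, called after "Call:" by a JSON object that holds its "name" and its "arguments". play_rows: Moves the arm, as the interface text tells. Its arguments: {"type":"object","properties":{"series":{"type":"array"},"force":{"type":"number"}},"required":["series"]}

```bash
mkdir -p pics
cat > h.py <<'E'
from bench import *
import numpy as np, cv2
from scipy.spatial.transform import Rotation as Ro
def shot(n,f):
    d=get_image(n); cv2.imwrite(f'pics/{f}.png',d['frame'][:,:,::-1]); np.savez(f'pics/{f}.npz',**{k:np.array(v) for k,v in d.items()}); return d
def ray(d,u,v,z):
    R=np.array(d['R']);t=np.array(d['t']).ravel()
    c=-R.T@t; r=R.T@np.array([(u-d['cx'])/d['fx'],(v-d['cy'])/d['fy'],1.0])
    return c+r*(z-c[2])/r[2]
def proj(d,X):
    p=np.array(d['R'])@np.array(X)+np.array(d['t']).ravel(); return d['fx']*p[0]/p[2]+d['cx'],d['fy']*p[1]/p[2]+d['cy']
E
python3 - <<'E'
from h import *
print(get_state())
for n in('scene','top'):
    d=shot(n,n+'0'); print(n,d['fx'],d['cx'],d['cy'],-np.array(d['R']).T@np.array(d['t']).ravel(), d['R'])
E
```

```text
{'time': 0.0, 'joint_positions': array([ 1.12107008,  0.32181714, -0.07007392,  1.4516948 ,  0.02260684,
        1.37079301, -0.05690031]), 'qd': array([ 0.00108517,  0.00012115, -0.00066996, -0.00030097,  0.00032404,
        0.00032978, -0.00151497]), 'joint_torque': array([-1.51309710e-04, -4.91293573e+01, -4.03990243e-01, -3.12527382e+01,
       -6.39684917e-02,  4.37988248e-02,  1.80615825e-04]), 'position': array([ 0.29048788, -0.58084953,  0.2214553 ]), 'tool_rot': array([-3.05568306e+00, -7.21672236e-01,  8.60993870e-04]), 'ft_force': array([-0.44213812, -0.95097369,  0.83892088]), 'torque': array([-0.00905476, -0.04181074,  0.03965371]), 'grip_width': 1.0010166612039906}
scene 498.5820312431461 278.6357907515552 209.68598425230792 [-0.52281619  0.52326936  0.92303795] [[-0.54058271 -0.84128998  0.00122377]
 [-0.49370711  0.31605996 -0.8101601 ]
 [ 0.68119279 -0.43856273 -0.5862074 ]]
top 435.52134127232006 283.59514145418393 207.01016828057757 [ 0.44025664 -0.13274371  1.0778036 ] [[ 0.00272134 -0.99998388 -0.00498374]
 [-0.99955578 -0.00257219 -0.02969206]
 [ 0.02967876  0.00506233 -0.99954667]]
```

View pics/scene0.png

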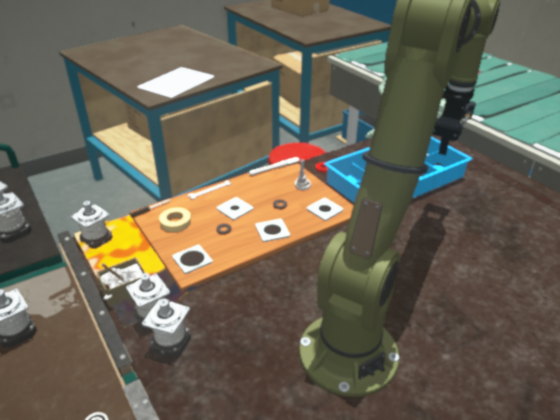

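View pics/top0.png

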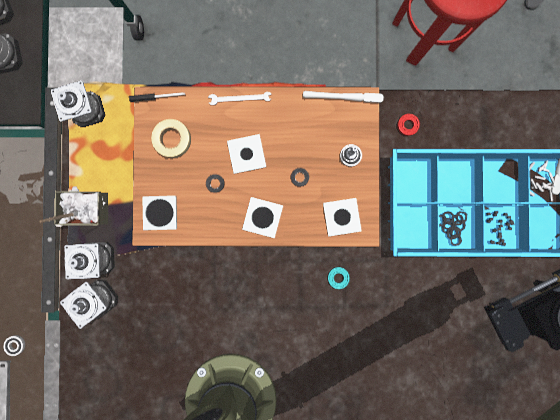

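Top view: the stack is at about (350,155). The four pale tiles are at (246,154), (160,212), (263,217) and (342,217). Possible look-alikes are the red ring (409,125), the turquoise ring (339,278), the dark rings (215,183) and (299,177), and the tape roll (171,138). I'm taking the multi-part stack at (350,155) and checking it in close crops.

Run:
```python
import cv2,numpy as np
a=cv2.imread('pics/top0.png'); b=cv2.imread('pics/scene0.png')
A=cv2.resize(a[130:180,325:375],(400,400),interpolation=cv2.INTER_CUBIC)
B=cv2.resize(b[150:200,278:328],(400,400),interpolation=cv2.INTER_CUBIC)
cv2.imwrite('pics/c1.png',np.hstack([A,B]))
cv2.imwrite('pics/c2.png',cv2.resize(a[125:245,130:370],(800,400),interpolation=cv2.INTER_CUBIC))
```

```text
(no output)
```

View pics/c1.png

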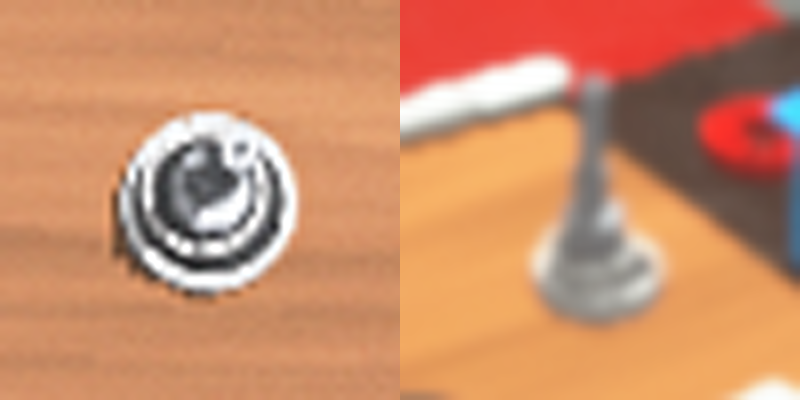

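View pics/c2.png

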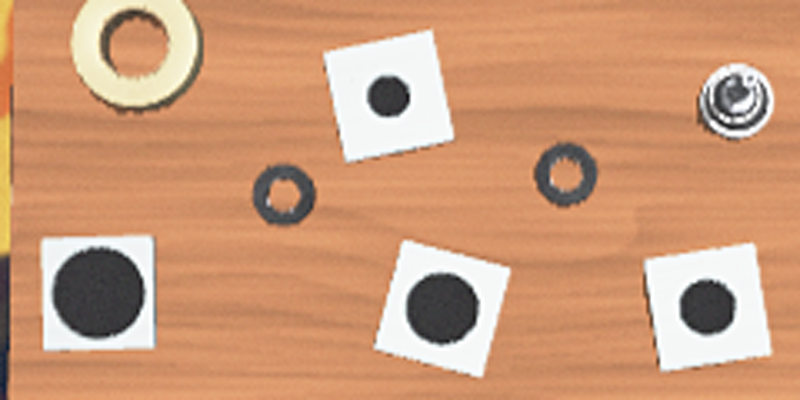

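Run:
```python
from h import *
d=np.load('pics/top0.npz'); im=d['frame']; g=cv2.cvtColor(im,cv2.COLOR_RGB2GRAY)
for n,u,v in(('shaft',246,154),('large',160,212),('small',263,217),('gear',342,217)):
    s=g[v-25:v+25,u-25:u+25]
    w=(s>200).astype(np.uint8); 
    c,_=cv2.findContours(w,cv2.RETR_EXTERNAL,cv2.CHAIN_APPROX_NONE); c=max(c,key=cv2.contourArea)
    r=cv2.minAreaRect(c); m=np.zeros_like(w); cv2.drawContours(m,[c],-1,1,-1)
    b=((s<128)&(m>0)); ys,xs=np.nonzero(b)
    ct=(r[0][0]+u-25,r[0][1]+v-25); cb=(xs.mean()+u-25,ys.mean()+v-25)
    P=ray(d,*ct,.030);Q=ray(d,*cb,.027)
    k=np.linalg.norm(ray(d,ct[0]+1,ct[1],.03)-P)*1e3
    print(n,ct,np.array(r[1])*k,r[2],'P',P[:2].round(4),'blob',Q[:2].round(4),'diam',2*np.sqrt(b.sum()/np.pi)*k,'r',np.hypot(*Q[:2]))
# stack: crop px/8
D=lambda x,y:(325+x/8-.5+.0,130+y/8-.5)
print('bearing top edge',ray(d,*D(209,202),.034)[:2],'shaft hub',ray(d,*D(205,178),.121)[:2])
X=ray(d,*D(209,202),.034)
for z in(.022,.034,.044,.06,.121): print(z,(np.array(proj(d,[X[0],X[1],z]))-[325,130]+.5)*8)
e=np.load('pics/scene0.npz')
for z in(.022,.034,.044,.06,.121): print('sc',z,(np.array(proj(e,[X[0],X[1],z]))-[278,150]+.5)*8+[400,0])
```

```text
shaft (246.15384674072266, 153.26922798156738) [81.08599752 81.08599752] 78.69007110595703 P [ 0.6011 -0.0366] blob [ 0.6008 -0.0363] diam 29.88698953230946 r 0.6019301652681276
large (158.5, 212.5) [79.6275762 79.6275762] 90.0 P [0.4574 0.1739] blob [0.4576 0.1733] diam 65.62853080356311 r 0.4893300209339081
small (262.2012462615967, 217.12033462524414) [80.76258449 82.15771912] 14.931418418884277 P [ 0.4469 -0.076 ] blob [ 0.4471 -0.0759] diam 51.59287047764001 r 0.4534690597062025
gear (341.9518623352051, 216.4918975830078) [82.2528752  80.39867039] 81.11934661865234 P [ 0.4489 -0.2678] blob [ 0.4486 -0.2676] diam 39.65237831708375 r 0.5223310355800829
bearing top edge [ 0.59737819 -0.28828914] shaft hub [ 0.59092034 -0.2742354 ]
0.022 [203.12426858 207.90646137]
0.034 [209. 202.]
0.044 [214.00025292 196.97359587]
0.06 [222.20425391 188.72668813]
0.121 [255.98896555 154.76528319]
sc 0.022 [593.35211674 288.82328458]
sc 0.034 [594.17813356 264.35433899]
sc 0.044 [594.87191283 243.80264218]
sc 0.06 [595.99237173 210.61149214]
sc 0.121 [600.38545557  80.47597031]
```

Run:
```python
from h import *
a=cv2.imread('pics/top0.png'); b=cv2.imread('pics/scene0.png')
A=cv2.resize(a[140:170,335:365],(600,600),interpolation=cv2.INTER_NEAREST)
cv2.imwrite('pics/c3.png',A)
```

```text
(no output)
```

View pics/c3.png

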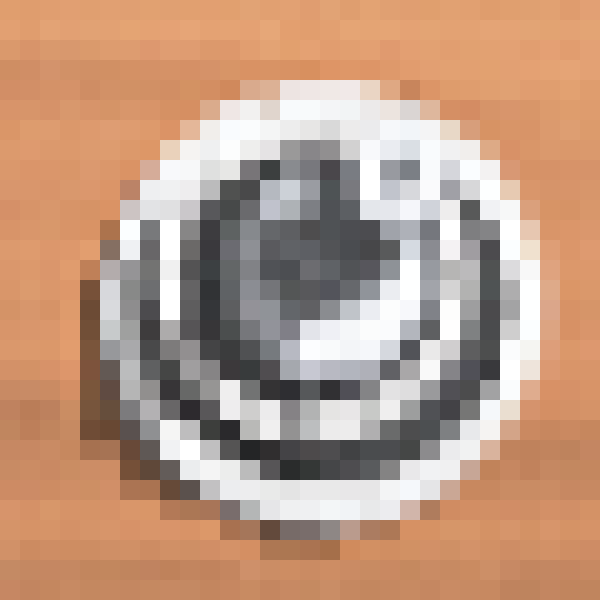

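Run:
```python
from h import *
b=cv2.imread('pics/scene0.png')
cv2.imwrite('pics/c4.png',cv2.resize(b[154:194,286:321],(700,800)[0:2],interpolation=cv2.INTER_NEAREST)[:600] if 0 else cv2.resize(b[156:196,284:324],(600,600),interpolation=cv2.INTER_NEAREST))
```

```text
(no output)
```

View pics/c4.png

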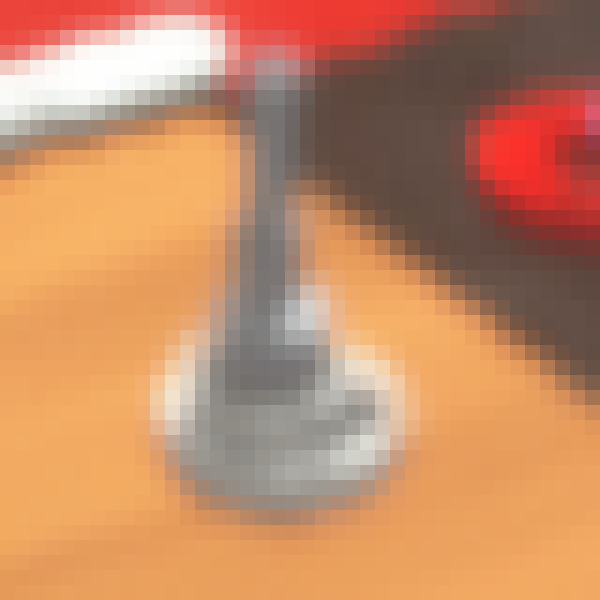

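Run:
```python
from h import *
d=np.load('pics/top0.npz');e=np.load('pics/scene0.npz')
print('shaft',ray(d,354.75,148.25,.121),ray(e,302,160,.121))
print('gear',ray(d,350,153,.06)); print('large',ray(d,350.5,154.75,.034))
for p in ([.597,-.2865],[.597,-.2885],[.598,-.285]): print(p,proj(d,[*p,.121]),proj(e,[*p,.121]),proj(e,[*p,.06]))
R=Ro.from_rotvec(get_state()['tool_rot']).as_matrix(); print(R.round(3))
s=get_state();print(s['position'],s['time'])
T=np.array([.598,-.286,.20]); print(R.T@(T-np.array([.291,-.581,.223])))
```

```text
shaft [ 0.59869007 -0.28443966  0.121     ] [ 0.59603973 -0.28522664  0.121     ]
gear [ 0.59758165 -0.28295783  0.06      ]
large [ 0.59737759 -0.2879888   0.034     ]
[0.597, -0.2865] (np.float64(355.6868629654615), np.float64(149.01489328146462)) (np.float64(302.15551072754073), np.float64(159.76274607277514)) (np.float64(301.6146696882342), np.float64(176.0356514229203))
[0.597, -0.2885] (np.float64(356.5947241456395), np.float64(149.01661505960953)) (np.float64(302.6704780682719), np.float64(159.59196093598032)) (np.float64(302.1185951803982), np.float64(175.85984005136206))
[0.598, -0.285] (np.float64(355.0050068201963), np.float64(148.56206045068046)) (np.float64(301.5892771835019), np.float64(159.75732137239302)) (np.float64(301.0609126058687), np.float64(176.03011220035714))
[[ 0.894  0.447 -0.001]
 [ 0.447 -0.894  0.002]
 [-0.    -0.002 -1.   ]]
[ 0.29050119 -0.58090645  0.22155618] 0.1
[ 0.40653794 -0.12645885  0.02319614]
```

Call:
{"name": "play_rows", "arguments": {"series": [100,0.012,-0.004,0,0,0,-2,100,0.04,-0.0125,0,0,0,-6,100,0.08,-0.025,0,0,0,-12,100,0.12,-0.0375,0,0,0,-19,100,0.16,-0.05,0,0,0,-26,100,0.2,-0.0627,0,0,0,-33,100,0.24,-0.0752,0,0,0,-40,100,0.28,-0.0878,0,0,0,-46,100,0.32,-0.1,0,0,0,-52,100,0.355,-0.111,0,0,0,-57], "force": 25}}

```text
time: 0.93
position: [0.5613, -0.3179, 0.2229]
tool_rot: [-2.33, -2.107, -0.002]
ft_force: [-0.1, -0.3, 0.9]
grip_width: 0.998
```

Run:
```python
from h import *
s=get_state();R=Ro.from_rotvec(s['tool_rot']).as_matrix();print(R.round(3),s['position'])
print(R.T@(np.array([.5975,-.2848,.2])-s['position']),s['ft_force'])
```

```text
[[ 0.1    0.995  0.001]
 [ 0.995 -0.1    0.001]
 [ 0.001  0.001 -1.   ]] [ 0.56127735 -0.3178956   0.22290349]
[0.03653899 0.03269272 0.02297949] [-0.10634272 -0.29752771  0.87356825]
```

Call:
{"name": "play_rows", "arguments": {"series": [100,0.018,0.017,0,0,0,-3,100,0.03,0.027,0,0,0,-5,100,0.0365,0.0327,0.005,0,0,-6,100,0.0365,0.0327,0.01,0,0,-6,100,0.0365,0.0327,0.01,0,0,-6,100,0.0365,0.0327,0.01,0,0,-6]}}

```text
time: 1.43
position: [0.5932, -0.2929, 0.2116]
tool_rot: [-2.233, -2.208, 0.004]
ft_force: [-0.1, -0.2, 0.0]
grip_width: 1.0
```

Run:
```python
from h import *
s=get_state();R=Ro.from_rotvec(s['tool_rot']).as_matrix();print(R.round(4),s['position'],s['qd'].round(3))
print(R.T@(np.array([.5975,-.2848,.084])-s['position']),s['ft_force'])
shot('scene','s1');shot('top','t1')
a=cv2.imread('pics/top0.png')
```

```text
[[ 1.100e-02  9.999e-01 -2.400e-03]
 [ 9.999e-01 -1.100e-02 -8.000e-04]
 [-8.000e-04 -2.400e-03 -1.000e+00]] [ 0.5932225  -0.29289704  0.21161766] [ 0.009 -0.008  0.001 -0.016 -0.004  0.002 -0.001]
[0.00824792 0.00449928 0.12760037] [-0.09641366 -0.19669307  0.01976968]
```

View pics/s1.png

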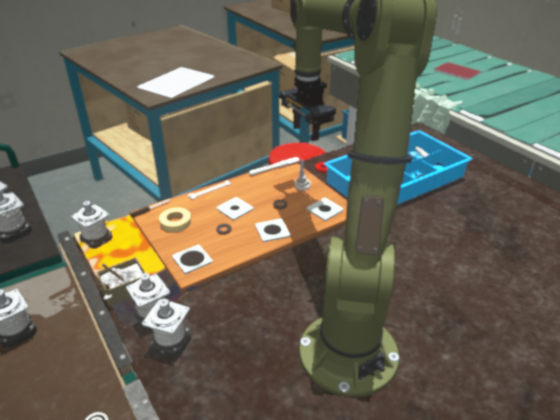

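View pics/t1.png

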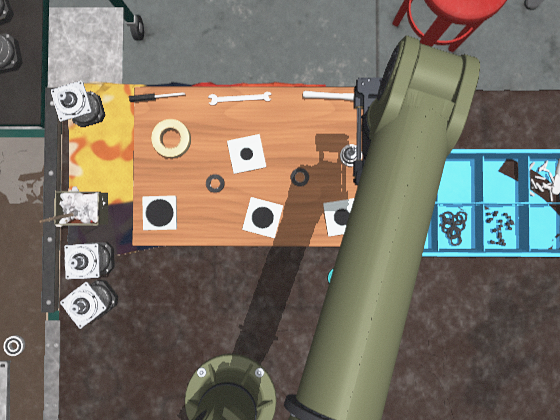

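Call:
{"name": "play_rows", "arguments": {"series": [100,0.003,0.002,0.01,0,0,-0.6,100,0.0082,0.0045,0.03,0,0,-0.6,100,0.0082,0.0045,0.05,0,0,-0.6,100,0.0082,0.0045,0.065,0,0,-0.6,100,0.0082,0.0045,0.07,0,0,-0.6,100,0.0082,0.0045,0.07,0,0,-0.6,100,0.0082,0.0045,0.07,0,0,-0.6]}}

```text
time: 2.12
position: [0.5997, -0.2829, 0.1429]
tool_rot: [2.218, 2.224, 0.0]
ft_force: [-0.5, -0.7, 0.4]
grip_width: 0.998
```

```bash
cat >> h.py <<'E'
def to(x,y,z):
    s=get_state();R=Ro.from_rotvec(s['tool_rot']).as_matrix()
    print('pos',s['position'].round(4),'delta',(R.T@(np.array([x,y,z])-s['position'])).round(4),'yaw',np.degrees(np.arctan2(R[1,0],R[0,0])).round(2),'tilt',R[:,2].round(4),'f',s['ft_force'].round(1),'g',round(float(s['grip_width'])*87,1),'t',s['time'])
E
python3 - <<'E'
from h import *
to(.5975,-.2848,.084)
b=shot('scene','s2')['frame'][:,:,::-1]
cv2.imwrite('pics/c5.png',cv2.resize(b[110:210,254:354],(600,600),interpolation=cv2.INTER_CUBIC))
E
```

```text
pos [ 0.5997 -0.2829  0.1429] delta [-0.0019 -0.0023  0.0589] yaw 90.14 tilt [ 3.e-04 -2.e-04 -1.e+00] f [-0.5 -0.7  0.4] g 86.8 t 2.1167
```

View pics/c5.png

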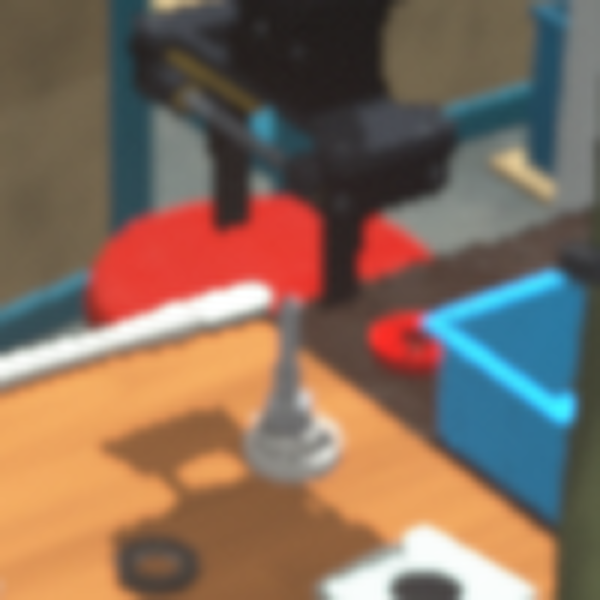

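Call:
{"name": "play_rows", "arguments": {"series": [100,-0.001,-0.001,0.01,0,0,0,100,-0.0015,-0.0018,0.03,0,0,0,100,-0.0015,-0.0018,0.05,0,0,0,100,-0.0015,-0.0018,0.057,0,0,0,100,-0.0015,-0.0018,0.057,0,0,0,40,-0.0015,-0.0018,0.057,0,0,0,40,-0.0015,-0.0018,0.057,0,0,0,40,-0.0015,-0.0018,0.057,0,0,0,40,-0.0015,-0.0018,0.057,0,0,0]}}

```text
time: 2.92
position: [0.5987, -0.2843, 0.0869]
tool_rot: [2.217, 2.223, 0.001]
ft_force: [-0.6, -0.5, -0.4]
grip_width: 0.783
```

Run:
```python
from h import *
to(.5975,-.2848,.084)
b=shot('scene','s3')['frame'][:,:,::-1]
cv2.imwrite('pics/c6.png',cv2.resize(b[130:200,270:340],(700,700),interpolation=cv2.INTER_CUBIC)[:600])
```

```text
pos [ 0.5987 -0.2843  0.0869] delta [-0.0005 -0.0012  0.0029] yaw 90.18 tilt [ 0.0019 -0.001  -1.    ] f [-0.6 -0.5 -0.4] g 68.2 t 2.9167
```

View pics/c6.png

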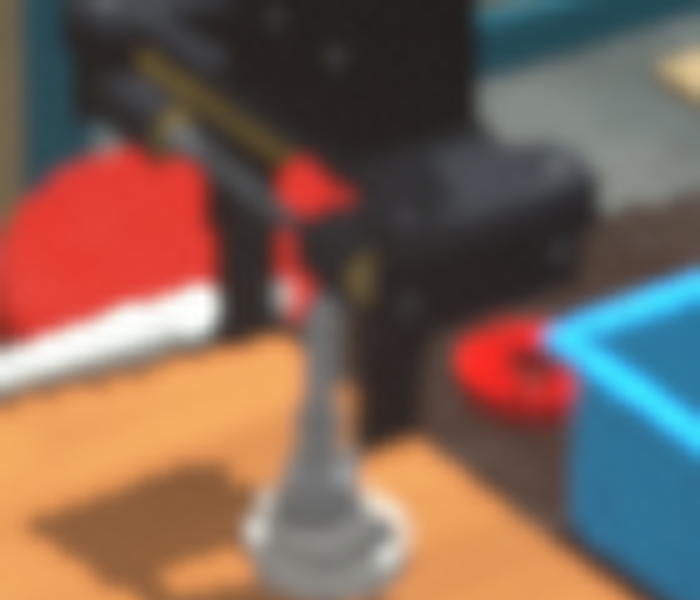

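Call:
{"name": "play_rows", "arguments": {"series": [0,-0.0003,-0.0005,0.002,0,0,0,0,-0.0003,-0.0005,0.002,0,0,0,0,-0.0003,-0.0005,0.002,0,0,0,0,-0.0003,-0.0005,0.002,0,0,0,0,-0.0003,-0.0005,0.002,0,0,0,0,-0.0003,-0.0005,0.002,0,0,0,0,-0.0003,-0.0005,0.002,0,0,0,0,-0.0003,-0.0005,0.002,0,0,0,0,-0.0003,-0.0005,0.002,0,0,0,0,-0.0003,-0.0005,0.002,0,0,0]}}

```text
time: 3.8
position: [0.5975, -0.2843, 0.0835]
tool_rot: [2.218, 2.225, -0.0]
ft_force: [0.2, -0.6, -0.6]
grip_width: 0.124
```

Call:
{"name": "play_rows", "arguments": {"series": [0,0,0,0,0,0,0,0,0,0,0,0,0,0,0,0,0,0,0,0,0,0,0,0,0,0,0,0,0,0,0,0,0,0,0]}}

```text
time: 4.22
position: [0.5974, -0.2843, 0.0836]
tool_rot: [2.218, 2.225, -0.0]
ft_force: [0.2, 0.7, 0.2]
grip_width: 0.121
```

Run:
```python
from h import *
to(.5975,-.2848,.084)
b=shot('scene','s4')['frame'][:,:,::-1]
cv2.imwrite('pics/c7.png',cv2.resize(b[130:200,270:340],(700,700),interpolation=cv2.INTER_CUBIC)[:600])
```

```text
pos [ 0.5974 -0.2843  0.0836] delta [-0.0005  0.0001 -0.0004] yaw 90.18 tilt [-0.e+00 -1.e-04 -1.e+00] f [0.2 0.7 0.2] g 10.5 t 4.2167
```

View pics/c7.png

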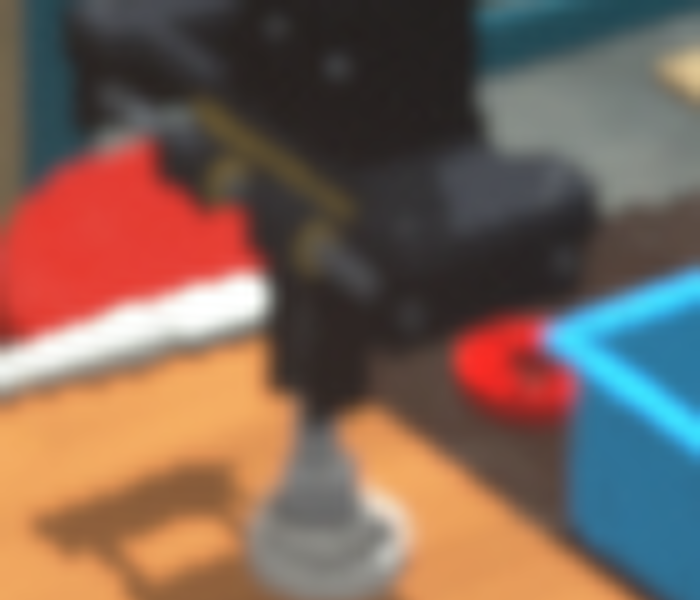

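Call:
{"name": "play_rows", "arguments": {"series": [0,0,0,-0.002,0,0,0,0,0,0,-0.006,0,0,0,0,0,0,-0.012,0,0,0,0,0,0,-0.02,0,0,0,0,0,0,-0.03,0,0,0,0,0,0,-0.04,0,0,0,0,0,0,-0.05,0,0,0,0,0,0,-0.055,0,0,0,0,0,0,-0.055,0,0,0]}}

```text
time: 5.02
position: [0.5985, -0.2847, 0.1409]
tool_rot: [2.216, 2.222, 0.002]
ft_force: [0.4, -0.5, 0.6]
grip_width: 0.119
```

Run:
```python
from h import *
to(.6010,-.0364,.12)
b=shot('scene','s5')['frame'][:,:,::-1]
a=shot('top','t5')['frame'][:,:,::-1]
cv2.imwrite('pics/c8.png',np.hstack([cv2.resize(b[110:190,270:350],(400,400),interpolation=cv2.INTER_CUBIC),cv2.resize(a[130:180,325:375],(400,400),interpolation=cv2.INTER_CUBIC)]))
```

```text
pos [ 0.5985 -0.2847  0.1409] delta [0.2484 0.0031 0.0205] yaw 90.17 tilt [ 0.0031 -0.0017 -1.    ] f [ 0.4 -0.5  0.6] g 10.4 t 5.0167
```

View pics/c8.png

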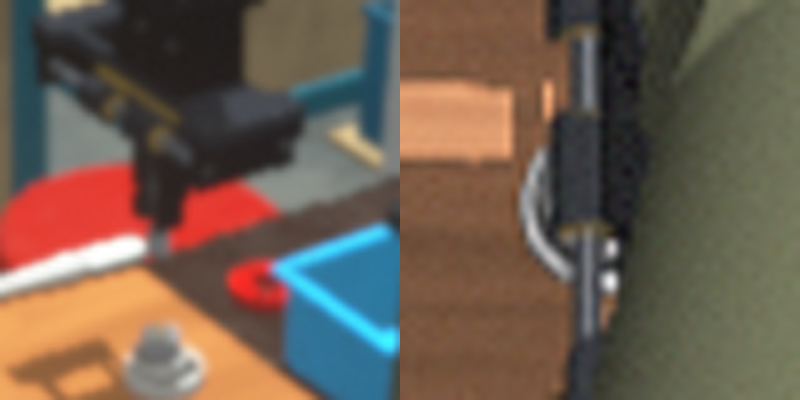

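Call:
{"name": "play_rows", "arguments": {"series": [0,0.01,0,0,0,0,0,0,0.035,0,0,0,0,0,0,0.07,0.001,0,0,0,0,0,0.105,0.002,0,0,0,0,0,0.14,0.003,0,0,0,0,0,0.175,0.003,0,0,0,0,0,0.21,0.003,0,0,0,0,0,0.235,0.003,0,0,0,0,0,0.248,0.003,0,0,0,0,0,0.248,0.003,0,0,0,0]}}

```text
time: 5.95
position: [0.5991, -0.0313, 0.1383]
tool_rot: [-2.209, -2.231, -0.001]
ft_force: [-0.4, 0.2, -0.4]
grip_width: 0.126
```

Call:
{"name": "play_rows", "arguments": {"series": [0,0,0,0.01,0,0,0,0,0,0,0.03,0,0,0,0,0,0,0.05,0,0,0,0,0,0,0.06,0,0,0,0,0,0,0.063,0,0,0,0,0,0,0.063,0,0,0,0,0,0,0.063,0,0,0]}}

```text
time: 6.53
position: [0.6002, -0.0374, 0.0759]
tool_rot: [2.219, 2.223, 0.0]
ft_force: [0.4, -0.3, -0.1]
grip_width: 0.12
```

Run:
```python
from h import *
to(.6010,-.0364,.0515)
b=shot('scene','s6')['frame'][:,:,::-1]
a=shot('top','t6')['frame'][:,:,::-1]
cv2.imwrite('pics/c9.png',np.hstack([cv2.resize(b[160:230,200:270],(400,400),interpolation=cv2.INTER_CUBIC),cv2.resize(a[125:185,215:275],(400,400),interpolation=cv2.INTER_CUBIC)]))
```

```text
pos [ 0.6002 -0.0374  0.0759] delta [0.001  0.0008 0.0244] yaw 90.09 tilt [ 6.e-04 -3.e-04 -1.e+00] f [ 0.4 -0.3 -0.1] g 10.4 t 6.5333
```

View pics/c9.png

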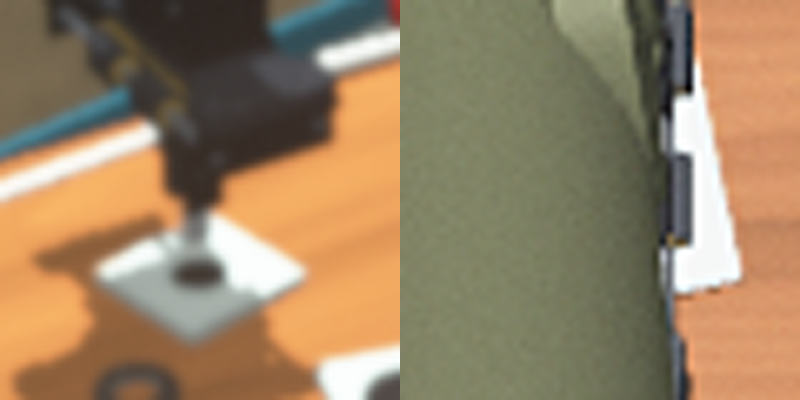

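Call:
{"name": "play_rows", "arguments": {"series": [0,0.0005,0.0005,0.006,0,0,0,0,0.001,0.0008,0.014,0,0,0,0,0.001,0.0008,0.019,0,0,0,0,0.001,0.0008,0.021,0,0,0,0,0.001,0.0008,0.022,0,0,0,0,0.001,0.0008,0.023,0,0,0,0,0.001,0.0008,0.0235,0,0,0,0,0.001,0.0008,0.0235,0,0,0,0,0.001,0.0008,0.0235,0,0,0]}}

```text
time: 7.38
position: [0.6007, -0.0354, 0.0522]
tool_rot: [2.218, 2.224, 0.0]
ft_force: [-0.4, -0.2, 0.0]
grip_width: 0.121
```

Run:
```python
from h import *
to(.6010,-.0364,.0505)
```

```text
pos [ 0.6007 -0.0354  0.0522] delta [-0.001   0.0003  0.0017] yaw 90.17 tilt [ 4.e-04 -2.e-04 -1.e+00] f [-0.4 -0.2  0. ] g 10.5 t 7.3833
```

Call:
{"name": "play_rows", "arguments": {"series": [0,0,0,0.0005,0,0,0,0,0,0,0.001,0,0,0,0,0,0,0.0015,0,0,0,0,0,0,0.0015,0,0,0]}}

```text
time: 7.72
position: [0.6005, -0.0353, 0.0505]
tool_rot: [2.218, 2.225, -0.0]
ft_force: [-0.1, -0.3, 0.3]
grip_width: 0.12
```

Call:
{"name": "play_rows", "arguments": {"series": [0,0,0,0.0005,0,0,0,0,0,0,0.001,0,0,0,0,0,0,0.001,0,0,0]}}

```text
time: 7.97
position: [0.6007, -0.0353, 0.0505]
tool_rot: [2.218, 2.224, -0.0]
ft_force: [-2.3, 0.1, 5.4]
grip_width: 0.122
```

Call:
{"name": "play_rows", "arguments": {"series": [20,0,0,-0.0005,0,0,0,40,0,0,-0.0005,0,0,0,40,0,0,-0.0005,0,0,0,40,0,0,-0.0005,0,0,0,60,0,0,-0.0005,0,0,0,60,0,0,-0.0005,0,0,0]}}

```text
time: 8.47
position: [0.6004, -0.0353, 0.0499]
tool_rot: [-2.218, -2.225, 0.0]
ft_force: [-0.3, -0.1, 1.1]
grip_width: 0.471
```

Run:
```python
from h import *
to(.6010,-.0364,.0505)
b=shot('scene','s7')['frame'][:,:,::-1]
cv2.imwrite('pics/c10.png',cv2.resize(b[160:230,200:270],(560,560),interpolation=cv2.INTER_CUBIC))
```

```text
pos [ 0.6004 -0.0353  0.0499] delta [-0.0011  0.0006 -0.0006] yaw 90.17 tilt [-2.e-04 -0.e+00 -1.e+00] f [-0.3 -0.1  1.1] g 40.9 t 8.4667
```

View pics/c10.png

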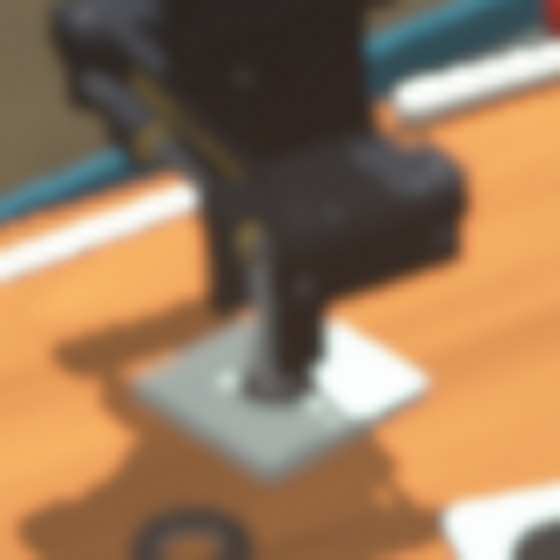

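Call:
{"name": "play_rows", "arguments": {"series": [60,0,0,-0.004,0,0,0,60,0,0,-0.012,0,0,0,60,0,0,-0.03,0,0,0,60,0,0,-0.06,0,0,0,60,0,0,-0.085,0,0,0,60,0,0,-0.1,0,0,0,60,0,0,-0.1,0,0,0]}}

```text
time: 9.1
position: [0.6034, -0.0351, 0.1553]
tool_rot: [2.213, 2.22, 0.008]
ft_force: [0.5, 0.4, 1.3]
grip_width: 0.597
```

Call:
{"name": "play_rows", "arguments": {"series": [60,-0.01,0,0,0,0,0,60,-0.04,0,0,0,0,0,60,-0.08,0,0,0,0,0,60,-0.12,0,0,0,0,0,60,-0.16,0,0,0,0,0,60,-0.2,0,0,0,0,0,60,-0.235,0,0,0,0,0,60,-0.249,-0.002,0,0,0,0,60,-0.249,-0.003,0.01,0,0,0,60,-0.249,-0.003,0.02,0,0,0]}}

```text
time: 9.93
position: [0.5972, -0.2852, 0.1284]
tool_rot: [-2.22, -2.221, 0.0]
ft_force: [1.0, 0.8, 0.3]
grip_width: 0.6
```

Run:
```python
from h import *
to(.5975,-.2848,.049)
b=shot('scene','s8')['frame'][:,:,::-1]
a=shot('top','t8')['frame'][:,:,::-1]
cv2.imwrite('pics/c11.png',np.hstack([cv2.resize(b[156:196,284:324],(400,400),interpolation=cv2.INTER_CUBIC),cv2.resize(b[150:220,200:270],(400,400),interpolation=cv2.INTER_CUBIC)]))
cv2.imwrite('pics/c12.png',np.hstack([cv2.resize(a[140:170,335:365],(400,400),interpolation=cv2.INTER_NEAREST),cv2.resize(a[125:185,215:275],(400,400),interpolation=cv2.INTER_CUBIC)]))
```

```text
pos [ 0.5972 -0.2852  0.1284] delta [0.0004 0.0004 0.0794] yaw 90.04 tilt [-1.2e-03  9.0e-04 -1.0e+00] f [1.  0.8 0.3] g 52.2 t 9.9333
```

View pics/c11.png

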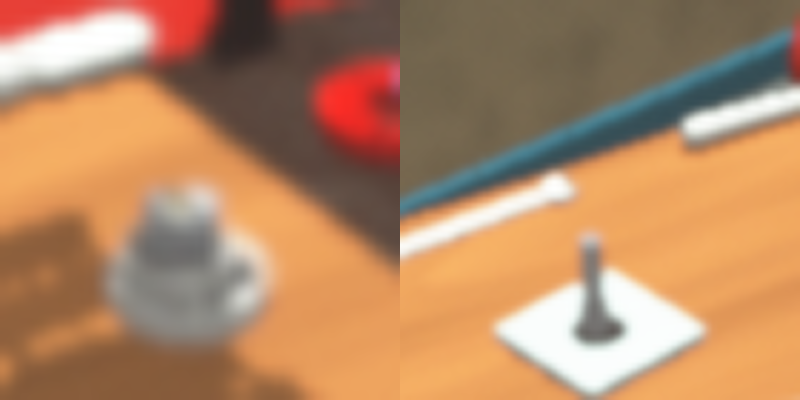

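View pics/c12.png

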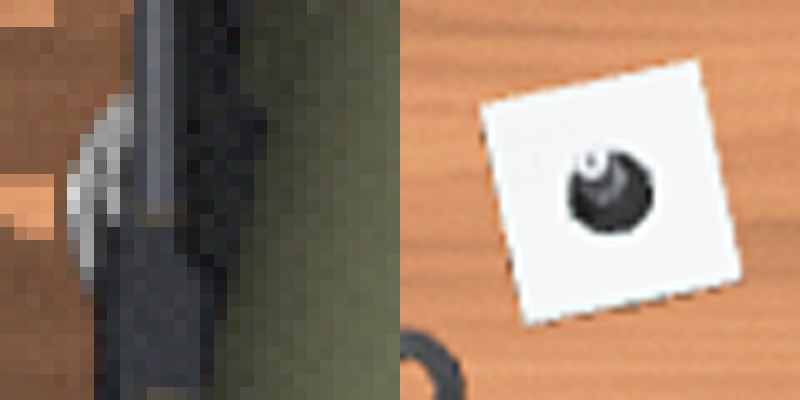

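Call:
{"name": "play_rows", "arguments": {"series": [60,0.0004,0.0004,0.01,0,0,0,60,0.0004,0.0004,0.035,0,0,0,60,0.0004,0.0004,0.06,0,0,0,60,0.0004,0.0004,0.073,0,0,0,60,0.0004,0.0004,0.077,0,0,0,60,0.0004,0.0004,0.077,0,0,0,60,0.0004,0.0004,0.077,0,0,0,60,0.0004,0.0004,0.077,0,0,0]}}

```text
time: 10.7
position: [0.5999, -0.2841, 0.0548]
tool_rot: [2.216, 2.223, 0.002]
ft_force: [0.8, -0.4, -0.3]
grip_width: 0.6
```

Run:
```python
from h import *
to(.5975,-.2848,.049)
b=shot('scene','s9')['frame'][:,:,::-1]
cv2.imwrite('pics/c13.png',cv2.resize(b[146:206,274:334],(600,600),interpolation=cv2.INTER_CUBIC))
```

```text
pos [ 0.5999 -0.2841  0.0548] delta [-0.0007 -0.0024  0.0058] yaw 90.19 tilt [ 0.0026 -0.0012 -1.    ] f [ 0.8 -0.4 -0.3] g 52.2 t 10.7
```

View pics/c13.png

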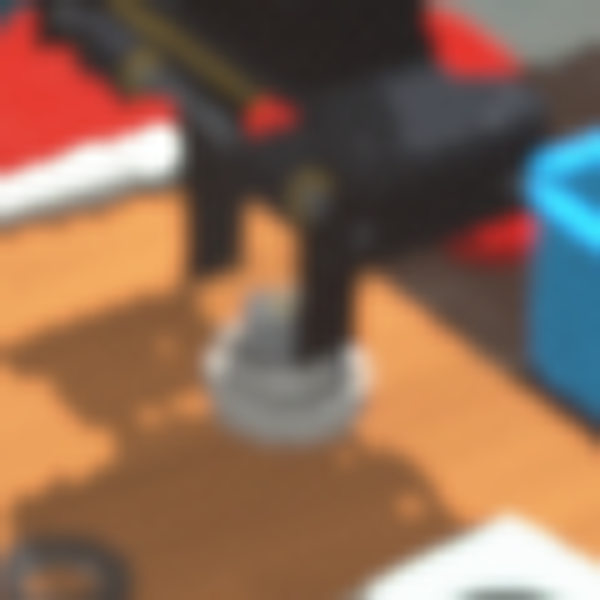

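Call:
{"name": "play_rows", "arguments": {"series": [60,-0.0003,-0.001,0.002,0,0,0,60,-0.0003,-0.001,0.003,0,0,0,60,-0.0003,-0.001,0.003,0,0,0,60,-0.0003,-0.001,0.003,0,0,0,60,-0.0003,-0.001,0.003,0,0,0]}}

```text
time: 11.17
position: [0.5976, -0.2843, 0.0501]
tool_rot: [2.218, 2.225, -0.0]
ft_force: [0.7, -0.8, 0.1]
grip_width: 0.6
```

Call:
{"name": "play_rows", "arguments": {"series": [0,0,0,0.001,0,0,0,0,0,0,0.001,0,0,0,0,0,0,0.001,0,0,0,0,0,0,0.001,0,0,0,0,0,0,0.001,0,0,0,0,0,0,0.001,0,0,0,0,0,0,0.001,0,0,0,0,0,0,0.001,0,0,0,0,0,0,0.001,0,0,0,0,0,0,0.001,0,0,0], "force": 30}}

```text
time: 12.0
position: [0.5976, -0.2842, 0.0491]
tool_rot: [2.218, 2.225, -0.0]
ft_force: [0.5, 0.6, 0.6]
grip_width: 0.284
```

Call:
{"name": "play_rows", "arguments": {"series": [0,0,0,-0.001,0,0,0,0,0,0,-0.003,0,0,0,0,0,0,-0.006,0,0,0,0,0,0,-0.01,0,0,0,0,0,0,-0.014,0,0,0,0,0,0,-0.016,0,0,0,0,0,0,-0.016,0,0,0]}}

```text
time: 12.58
position: [0.5982, -0.2845, 0.0661]
tool_rot: [2.217, 2.224, 0.001]
ft_force: [0.1, 1.6, -0.3]
grip_width: 0.283
```

Run:
```python
from h import *
to(.4488,-.2677,.1)
b=shot('scene','s10')['frame'][:,:,::-1]
cv2.imwrite('pics/c14.png',cv2.resize(b[146:206,274:334],(600,600),interpolation=cv2.INTER_CUBIC))
```

```text
pos [ 0.5982 -0.2845  0.0661] delta [ 0.0172 -0.1493 -0.0341] yaw 90.17 tilt [ 1.4e-03 -8.0e-04 -1.0e+00] f [ 0.1  1.6 -0.3] g 24.6 t 12.5833
```

View pics/c14.png

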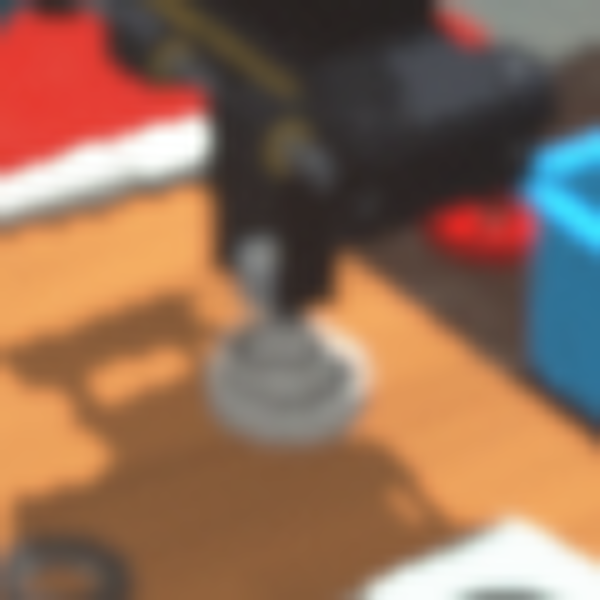

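Call:
{"name": "play_rows", "arguments": {"series": [0,0,0,-0.01,0,0,0,0,0,0,-0.025,0,0,0,0,0,0,-0.035,0,0,0,0,0,-0.005,-0.04,0,0,0,0,0.002,-0.02,-0.04,0,0,0,0,0.005,-0.045,-0.04,0,0,0,0,0.01,-0.075,-0.04,0,0,0,0,0.015,-0.105,-0.04,0,0,0,0,0.017,-0.135,-0.04,0,0,0,0,0.017,-0.149,-0.04,0,0,0]}}

```text
time: 13.47
position: [0.4443, -0.2674, 0.1047]
tool_rot: [-2.218, -2.222, 0.004]
ft_force: [-0.3, -0.9, -0.3]
grip_width: 0.29
```

Call:
{"name": "play_rows", "arguments": {"series": [0,0,0,0.01,0,0,0,0,0,0,0.03,0,0,0,0,0,0,0.045,0,0,0,0,0,0,0.05,0,0,0,0,0,0,0.05,0,0,0,0,0,0,0.05,0,0,0]}}

```text
time: 13.97
position: [0.4492, -0.2675, 0.0551]
tool_rot: [-2.217, -2.225, -0.001]
ft_force: [0.5, 0.3, 0.4]
grip_width: 0.286
```

Run:
```python
from h import *
to(.4488,-.2677,.032)
b=shot('scene','s11')['frame'][:,:,::-1]
a=shot('top','t11')['frame'][:,:,::-1]
cv2.imwrite('pics/c15.png',np.hstack([cv2.resize(b[156:236,274:354],(400,400),interpolation=cv2.INTER_CUBIC),cv2.resize(a[130:180,325:375],(400,400),interpolation=cv2.INTER_CUBIC)]))
```

```text
pos [ 0.4492 -0.2675  0.0551] delta [-0.0002 -0.0004  0.0231] yaw 90.21 tilt [ 2.e-04  3.e-04 -1.e+00] f [0.5 0.3 0.4] g 24.9 t 13.9667
```

View pics/c15.png

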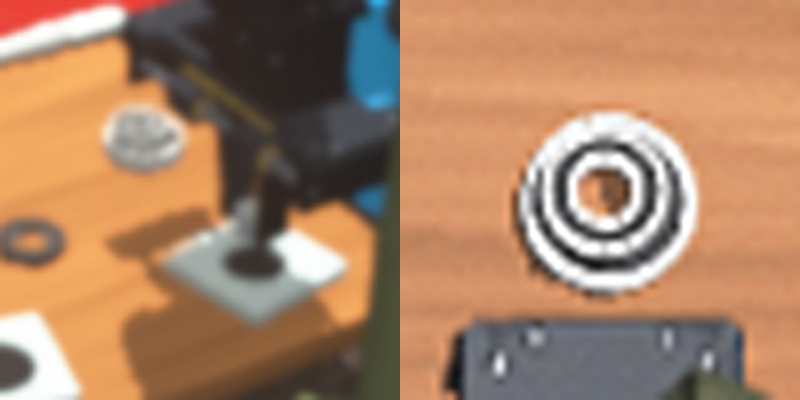

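Call:
{"name": "play_rows", "arguments": {"series": [0,0,0,0.006,0,0,0,0,0,0,0.014,0,0,0,0,0,0,0.019,0,0,0,0,0,0,0.021,0,0,0,0,0,0,0.022,0,0,0,0,0,0,0.022,0,0,0,0,0,0,0.022,0,0,0,0,0,0,0.022,0,0,0]}}

```text
time: 14.73
position: [0.4488, -0.2678, 0.0333]
tool_rot: [2.218, 2.224, 0.0]
ft_force: [0.6, -0.4, -0.3]
grip_width: 0.288
```

Call:
{"name": "play_rows", "arguments": {"series": [0,0,0,0.0005,0,0,0,0,0,0,0.001,0,0,0,0,0,0,0.0015,0,0,0,0,0,0,0.0015,0,0,0]}}

```text
time: 15.07
position: [0.4487, -0.2678, 0.0319]
tool_rot: [2.218, 2.225, -0.0]
ft_force: [-2.1, 0.4, 3.3]
grip_width: 0.285
```

Contact at 3.3 N and at the expected height. Releasing.

Call:
{"name": "play_rows", "arguments": {"series": [40,0,0,-0.0005,0,0,0,50,0,0,-0.0005,0,0,0,60,0,0,-0.001,0,0,0,60,0,0,-0.001,0,0,0,60,0,0,-0.002,0,0,0,70,0,0,-0.008,0,0,0,70,0,0,-0.03,0,0,0,70,0,0,-0.06,0,0,0,70,0,0,-0.08,0,0,0,70,0,0,-0.08,0,0,0]}}

```text
time: 15.9
position: [0.4516, -0.2692, 0.1167]
tool_rot: [2.212, 2.219, 0.002]
ft_force: [0.5, -0.5, -0.4]
grip_width: 0.694
```

Run:
```python
from h import *
b=shot('scene','s12')['frame'][:,:,::-1]
a=shot('top','t12')['frame'][:,:,::-1]
d=np.load('pics/t12.npz')
P=ray(d,350.0,153.5,.044); print('small',P)
to(P[0],P[1],.0385)
cv2.imwrite('pics/c16.png',np.hstack([cv2.resize(b[180:230,295:345],(400,400),interpolation=cv2.INTER_CUBIC),cv2.resize(a[140:170,335:365],(400,400),interpolation=cv2.INTER_NEAREST)]))
```

```text
small [ 0.59885905 -0.28531706  0.044     ]
pos [ 0.4492 -0.2681  0.1127] delta [-0.0176  0.1495  0.0745] yaw 90.17 tilt [ 0.0018 -0.0016 -1.    ] f [-0.7  0.3 -0.5] g 60.7 t 16.0
```

View pics/c16.png

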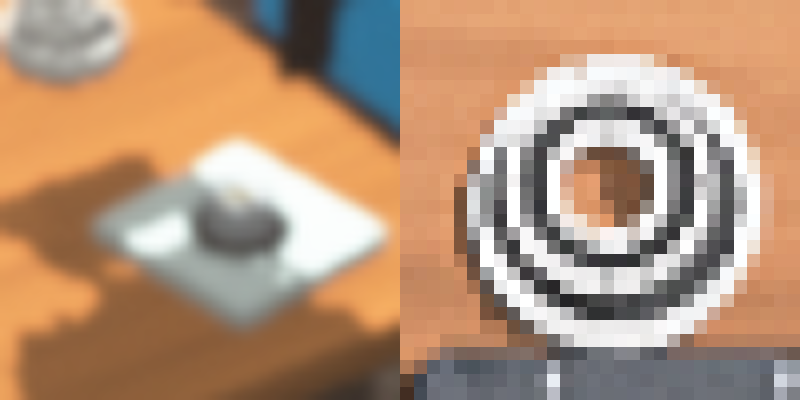

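Call:
{"name": "play_rows", "arguments": {"series": [70,-0.002,0.01,0,0,0,0,70,-0.006,0.035,0,0,0,0,70,-0.01,0.07,0,0,0,0,70,-0.014,0.105,0,0,0,0,70,-0.017,0.135,0,0,0,0,70,-0.0185,0.1493,0.005,0,0,0,70,-0.0185,0.1493,0.02,0,0,0,70,-0.0185,0.1493,0.045,0,0,0,70,-0.0185,0.1493,0.06,0,0,0,70,-0.0185,0.1493,0.065,0,0,0]}}

```text
time: 16.83
position: [0.5956, -0.2842, 0.0412]
tool_rot: [-2.212, -2.22, 0.004]
ft_force: [0.1, 0.2, 1.0]
grip_width: 0.698
```

Call:
{"name": "play_rows", "arguments": {"series": [70,0,0,0,0,0,0,70,0,0,0,0,0,0,70,0,0,0,0,0,0]}}

```text
time: 17.08
position: [0.5988, -0.2859, 0.0475]
tool_rot: [2.217, 2.224, 0.001]
ft_force: [0.1, -1.0, 0.0]
grip_width: 0.699
```

Run:
```python
from h import *
to(.5985,-.2862,.0385)
b=shot('scene','s13')['frame'][:,:,::-1]
cv2.imwrite('pics/c17.png',cv2.resize(b[146:206,274:334],(600,600),interpolation=cv2.INTER_CUBIC))
```

```text
pos [ 0.5988 -0.2859  0.0475] delta [-0.0003 -0.0004  0.009 ] yaw 90.17 tilt [ 1.6e-03 -6.0e-04 -1.0e+00] f [ 0.1 -1.   0. ] g 60.8 t 17.0833
```

View pics/c17.png

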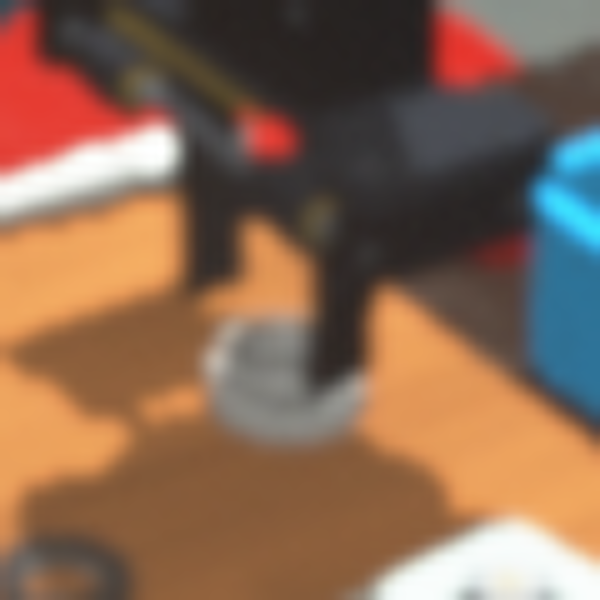

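Call:
{"name": "play_rows", "arguments": {"series": [70,0,0,0.003,0,0,0,70,0,0,0.006,0,0,0,70,0,0,0.008,0,0,0,70,0,0,0.008,0,0,0,70,0,0,0.008,0,0,0,70,0,0,0.008,0,0,0]}}

```text
time: 17.63
position: [0.5979, -0.2858, 0.0386]
tool_rot: [2.218, 2.225, -0.0]
ft_force: [-0.4, 0.0, -0.4]
grip_width: 0.699
```

Call:
{"name": "play_rows", "arguments": {"series": [0,0,0,0,0,0,0,0,0,0,0,0,0,0,0,0,0,0,0,0,0,0,0,0,0,0,0,0,0,0,0,0,0,0,0,0,0,0,0,0,0,0,0,0,0,0,0,0,0,0,0,0,0,0,0,0,0,0,0,0,0,0,0]}}

```text
time: 18.38
position: [0.5979, -0.2857, 0.0386]
tool_rot: [-2.218, -2.225, 0.0]
ft_force: [0.3, -1.2, 0.5]
grip_width: 0.414
```

Call:
{"name": "play_rows", "arguments": {"series": [0,0,0,-0.001,0,0,0,0,0,0,-0.003,0,0,0,0,0,0,-0.006,0,0,0,0,0,0,-0.012,0,0,0,0,0,0,-0.022,0,0,0,0,0,0,-0.035,0,0,0,0,0,0,-0.05,0,0,0,0,0,0,-0.065,0,0,0,0,0,0,-0.075,0,0,0,0,0,0,-0.075,0,0,0]}}

```text
time: 19.22
position: [0.6, -0.2864, 0.1177]
tool_rot: [2.214, 2.221, 0.003]
ft_force: [1.2, -0.3, 0.8]
grip_width: 0.409
```

Run:
```python
from h import *
to(.447,-.0759,.1)
b=shot('scene','s14')['frame'][:,:,::-1]
cv2.imwrite('pics/c18.png',cv2.resize(b[126:206,264:344],(600,600),interpolation=cv2.INTER_CUBIC))
```

```text
pos [ 0.6    -0.2864  0.1177] delta [ 0.211  -0.1525  0.0162] yaw 90.17 tilt [ 0.0055 -0.0028 -1.    ] f [ 1.2 -0.3  0.8] g 35.6 t 19.2167
```

View pics/c18.png

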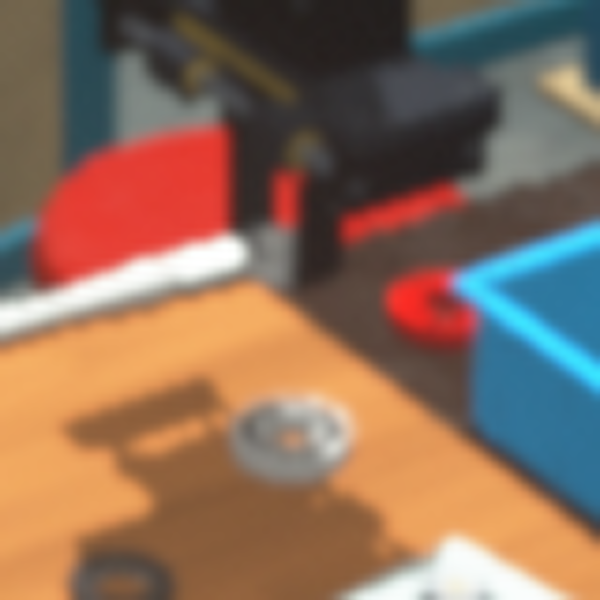

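Call:
{"name": "play_rows", "arguments": {"series": [0,0.01,-0.007,0,0,0,0,0,0.035,-0.025,0,0,0,0,0,0.063,-0.045,0,0,0,0,0,0.091,-0.066,0,0,0,0,0,0.119,-0.086,0,0,0,0,0,0.147,-0.106,0,0,0,0,0,0.175,-0.126,0,0,0,0,0,0.195,-0.141,0,0,0,0,0,0.207,-0.149,0,0,0,0,0,0.211,-0.1515,0,0,0,0]}}

```text
time: 20.1
position: [0.4444, -0.0735, 0.1131]
tool_rot: [-2.215, -2.227, 0.002]
ft_force: [0.5, -0.4, -0.7]
grip_width: 0.416
```

Call:
{"name": "play_rows", "arguments": {"series": [0,0,0,0.01,0,0,0,0,0,0,0.03,0,0,0,0,0,0,0.045,0,0,0,0,0,0,0.055,0,0,0,0,0,0,0.058,0,0,0,0,0,0,0.058,0,0,0,0,0,0,0.058,0,0,0]}}

```text
time: 20.68
position: [0.4464, -0.0756, 0.0556]
tool_rot: [-2.219, -2.224, -0.001]
ft_force: [-0.5, 0.2, -0.5]
grip_width: 0.412
```

Run:
```python
from h import *
to(.447,-.0759,.0316)
b=shot('scene','s15')['frame'][:,:,::-1]
cv2.imwrite('pics/c19.png',cv2.resize(b[180:250,230:300],(600,600),interpolation=cv2.INTER_CUBIC))
```

```text
pos [ 0.4464 -0.0756  0.0556] delta [-0.0003  0.0006  0.024 ] yaw 90.14 tilt [ 3.e-04  3.e-04 -1.e+00] f [-0.5  0.2 -0.5] g 35.9 t 20.6833
```

View pics/c19.png

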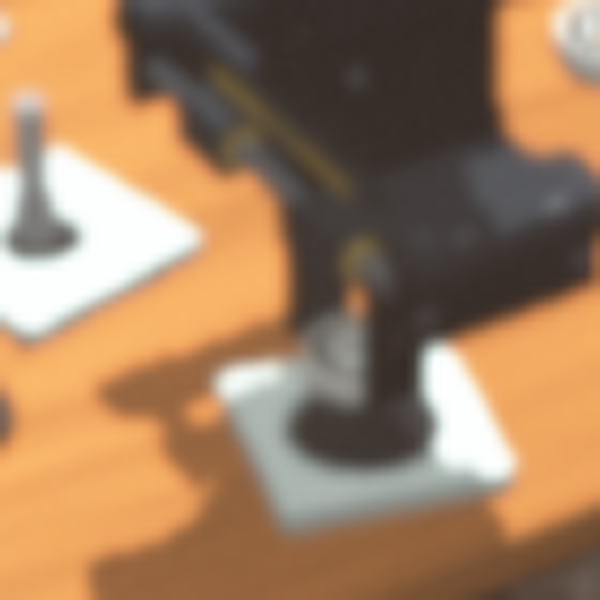

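Run:
```python
from h import *
d=np.load('pics/s15.npz'); b=d['frame'][:,:,::-1].copy()
c=b[200:240,250:290]; k=15
A=cv2.resize(c,(600,600),interpolation=cv2.INTER_NEAREST)
for z in(.051,.061):
    pts=[]
    for t in np.linspace(0,2*np.pi,60):
        u,v=proj(d,[.4464+.019*np.cos(t),-.0756+.019*np.sin(t),z]); pts.append([(u-250+.5)*k,(v-200+.5)*k])
    cv2.polylines(A,[np.array(pts).astype(np.int32)],True,(0,255,0) if z<.055 else (255,0,255),1)
cv2.imwrite('pics/c20.png',A)
```

```text
(no output)
```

View pics/c20.png

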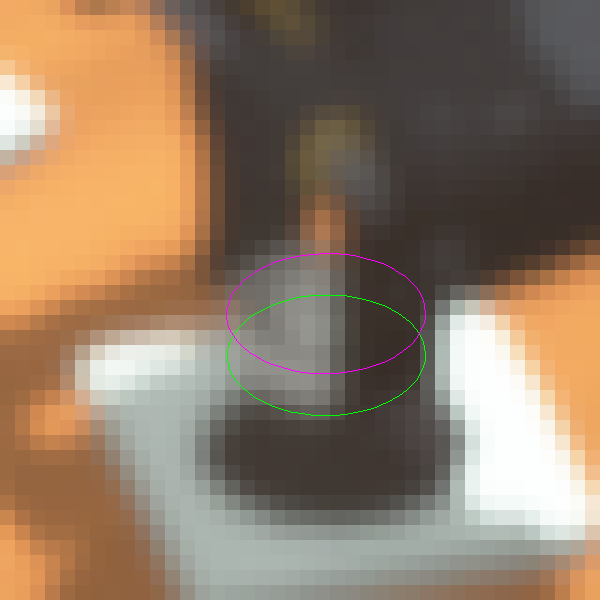

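Call:
{"name": "play_rows", "arguments": {"series": [0,0,0.0003,0.006,0,0,0,0,0,0.0003,0.013,0,0,0,0,0,0.0003,0.018,0,0,0,0,0,0.0003,0.0205,0,0,0,0,0,0.0003,0.022,0,0,0,0,0,0.0003,0.022,0,0,0,0,0,0.0003,0.022,0,0,0,0,0,0.0003,0.022,0,0,0]}}

```text
time: 21.4
position: [0.4463, -0.0752, 0.0338]
tool_rot: [2.218, 2.225, 0.0]
ft_force: [0.5, -0.3, -0.5]
grip_width: 0.413
```

Call:
{"name": "play_rows", "arguments": {"series": [0,0,0,0.0005,0,0,0,0,0,0,0.001,0,0,0,0,0,0,0.001,0,0,0]}}

```text
time: 21.65
position: [0.4461, -0.0752, 0.0326]
tool_rot: [2.218, 2.225, -0.0]
ft_force: [0.6, 0.4, -0.8]
grip_width: 0.412
```

Call:
{"name": "play_rows", "arguments": {"series": [0,0,0,0.0005,0,0,0,0,0,0,0.001,0,0,0,0,0,0,0.001,0,0,0]}}

```text
time: 21.9
position: [0.4461, -0.0752, 0.0315]
tool_rot: [2.218, 2.225, -0.0]
ft_force: [-0.0, -0.3, -1.4]
grip_width: 0.412
```

Call:
{"name": "play_rows", "arguments": {"series": [0,0,0,0.0004,0,0,0,0,0,0,0.0008,0,0,0,0,0,0,0.0008,0,0,0]}}

```text
time: 22.15
position: [0.4462, -0.0752, 0.0314]
tool_rot: [2.218, 2.225, -0.001]
ft_force: [-2.3, 0.1, 6.2]
grip_width: 0.412
```

Call:
{"name": "play_rows", "arguments": {"series": [55,0,0,-0.001,0,0,0,60,0,0,-0.001,0,0,0,70,0,0,-0.0015,0,0,0,70,0,0,-0.0015,0,0,0,70,0,0,-0.002,0,0,0,80,0,0,-0.008,0,0,0,100,0,0,-0.03,0,0,0,100,0,0,-0.06,0,0,0,100,0,0,-0.085,0,0,0,100,0,0,-0.085,0,0,0]}}

```text
time: 22.98
position: [0.4498, -0.0757, 0.121]
tool_rot: [2.212, 2.219, 0.007]
ft_force: [0.5, -1.5, -0.3]
grip_width: 0.962
```

Run:
```python
from h import *
b=shot('scene','s16')['frame'][:,:,::-1]
a=shot('top','t16')['frame'][:,:,::-1]
to(.5974,-.288,.0265)
cv2.imwrite('pics/c21.png',np.hstack([cv2.resize(b[200:250,245:295],(400,400),interpolation=cv2.INTER_CUBIC),cv2.resize(a[140:170,335:365],(400,400),interpolation=cv2.INTER_NEAREST)]))
```

```text
pos [ 0.447  -0.0754  0.117 ] delta [-0.2129  0.1496  0.0911] yaw 90.17 tilt [ 0.0026 -0.0013 -1.    ] f [-0.3 -0.  -0.3] g 85.6 t 23.0833
```

View pics/c21.png

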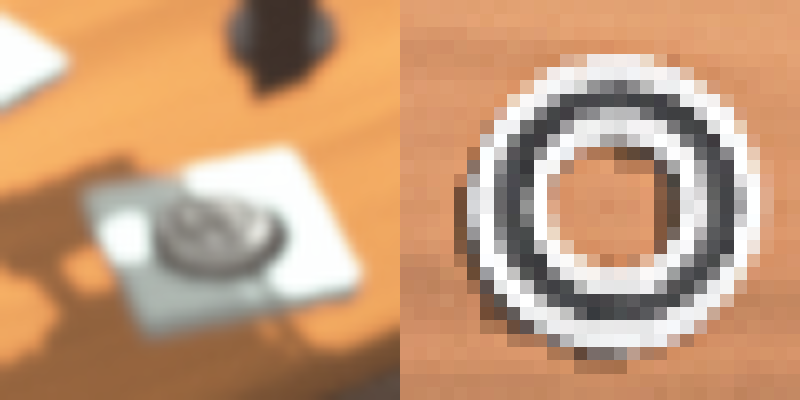

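Call:
{"name": "play_rows", "arguments": {"series": [100,-0.01,0.007,0,0,0,0,100,-0.035,0.025,0,0,0,0,100,-0.065,0.046,0,0,0,0,100,-0.095,0.067,0,0,0,0,100,-0.125,0.088,0,0,0,0,100,-0.155,0.11,0,0,0,0,100,-0.183,0.13,0,0,0,0,100,-0.202,0.143,0,0,0,0,100,-0.21,0.149,0,0,0,0,100,-0.2125,0.1507,0,0,0,0]}}

```text
time: 23.92
position: [0.5969, -0.2893, 0.1131]
tool_rot: [-2.219, -2.22, 0.002]
ft_force: [-0.4, 0.4, -0.7]
grip_width: 1.0
```

Call:
{"name": "play_rows", "arguments": {"series": [100,0,0,0.01,0,0,0,100,0,0,0.03,0,0,0,100,0,0,0.05,0,0,0,100,0,0,0.065,0,0,0,100,0,0,0.073,0,0,0,100,0,0,0.076,0,0,0,100,0,0,0.076,0,0,0,100,0,0,0.076,0,0,0]}}

```text
time: 24.58
position: [0.5978, -0.2868, 0.0405]
tool_rot: [2.217, 2.225, 0.001]
ft_force: [0.3, -0.3, 0.6]
grip_width: 0.997
```

Run:
```python
from h import *
to(.598,-.288,.0268)
b=shot('scene','s17')['frame'][:,:,::-1]
cv2.imwrite('pics/c22.png',cv2.resize(b[136:206,270:340],(600,600),interpolation=cv2.INTER_CUBIC))
```

```text
pos [ 0.5978 -0.2868  0.0405] delta [-0.0012  0.0001  0.0137] yaw 90.21 tilt [ 9.e-04 -4.e-04 -1.e+00] f [ 0.3 -0.3  0.6] g 86.8 t 24.5833
```

View pics/c22.png

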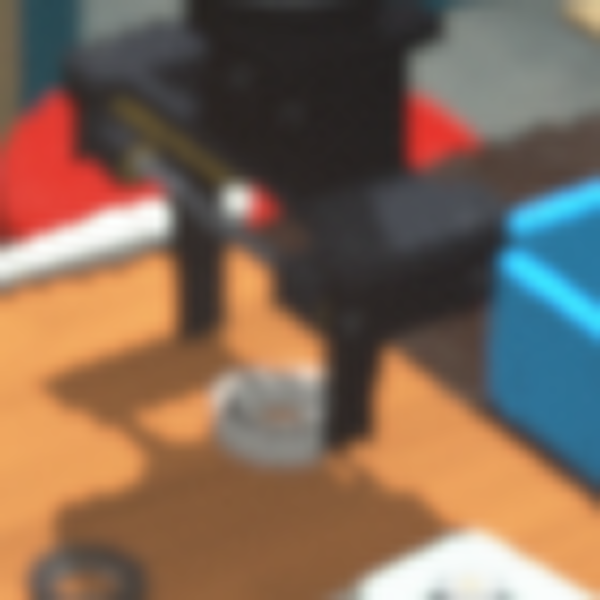

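Call:
{"name": "play_rows", "arguments": {"series": [100,-0.001,0,0.004,0,0,0,100,-0.001,0,0.008,0,0,0,100,-0.001,0,0.011,0,0,0,100,-0.001,0,0.013,0,0,0,80,-0.001,0,0.013,0,0,0,80,-0.001,0,0.013,0,0,0,80,-0.001,0,0.013,0,0,0]}}

```text
time: 25.22
position: [0.5975, -0.2882, 0.0268]
tool_rot: [2.218, 2.225, 0.0]
ft_force: [0.0, 0.1, 0.5]
grip_width: 0.859
```

Call:
{"name": "play_rows", "arguments": {"series": [0,0,0,0,0,0,0,0,0,0,0,0,0,0,0,0,0,0,0,0,0,0,0,0,0,0,0,0,0,0,0,0,0,0,0,0,0,0,0,0,0,0,0,0,0,0,0,0,0,0,0,0,0,0,0,0,0,0,0,0,0,0,0], "force": 35}}

```text
time: 25.97
position: [0.5974, -0.2883, 0.0268]
tool_rot: [2.218, 2.225, -0.0]
ft_force: [0.1, 0.0, 1.7]
grip_width: 0.572
```

Call:
{"name": "play_rows", "arguments": {"series": [0,0,0,-0.001,0,0,0,0,0,0,-0.003,0,0,0,0,0,0,-0.006,0,0,0,0,0,0,-0.012,0,0,0,0,0,0,-0.024,0,0,0,0,0,0,-0.042,0,0,0,0,0,0,-0.065,0,0,0,0,0,0,-0.09,0,0,0,0,0,0,-0.105,0,0,0,0,0,0,-0.11,0,0,0]}}

```text
time: 26.8
position: [0.5996, -0.2888, 0.1417]
tool_rot: [2.213, 2.22, 0.003]
ft_force: [0.8, -0.4, 0.0]
grip_width: 0.572
```

Run:
```python
from h import *
b=shot('scene','s18')['frame'][:,:,::-1]
to(.4575,.1735,.13)
cv2.imwrite('pics/c23.png',cv2.resize(b[106:206,254:354],(600,600),interpolation=cv2.INTER_CUBIC))
```

```text
pos [ 0.5993 -0.2888  0.1409] delta [ 0.4628 -0.1405  0.0089] yaw 90.17 tilt [ 0.0053 -0.0028 -1.    ] f [ 0.6 -0.5  0.3] g 49.8 t 26.85
```

View pics/c23.png

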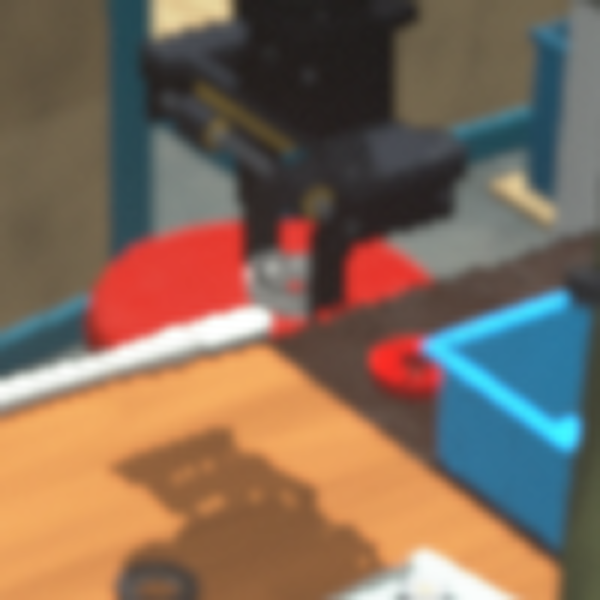

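Call:
{"name": "play_rows", "arguments": {"series": [0,0.01,-0.003,0,0,0,0,0,0.033,-0.01,0,0,0,0,0,0.066,-0.02,0,0,0,0,0,0.1,-0.03,0,0,0,0,0,0.134,-0.041,0,0,0,0,0,0.168,-0.051,0,0,0,0,0,0.202,-0.061,0,0,0,0,0,0.236,-0.072,0,0,0,0,0,0.27,-0.082,0,0,0,0,0,0.304,-0.092,0,0,0,0]}}

```text
time: 27.68
position: [0.5019, 0.0175, 0.1351]
tool_rot: [-2.216, -2.224, 0.004]
ft_force: [0.6, 0.2, -0.4]
grip_width: 0.577
```

Call:
{"name": "play_rows", "arguments": {"series": [0,0.033,-0.01,0,0,0,0,0,0.066,-0.02,0,0,0,0,0,0.1,-0.03,0,0,0,0,0,0.128,-0.039,0,0,0,0,0,0.147,-0.045,0,0,0,0,0,0.156,-0.0475,0,0,0,0,0,0.159,-0.0485,0,0,0,0,0,0.159,-0.0485,0,0,0,0,0,0.159,-0.0485,0,0,0,0]}}

```text
time: 28.43
position: [0.4557, 0.1727, 0.1361]
tool_rot: [2.22, 2.223, -0.002]
ft_force: [-0.4, -0.7, -1.0]
grip_width: 0.573
```

Call:
{"name": "play_rows", "arguments": {"series": [0,0,0,0.01,0,0,0,0,0,0,0.03,0,0,0,0,0,0,0.05,0,0,0,0,0,0,0.068,0,0,0,0,0,0,0.077,0,0,0,0,0,0,0.08,0,0,0,0,0,0,0.08,0,0,0,0,0,0,0.08,0,0,0]}}

```text
time: 29.1
position: [0.4562, 0.1743, 0.0572]
tool_rot: [2.219, 2.224, 0.001]
ft_force: [0.4, 0.4, -0.1]
grip_width: 0.576
```

Run:
```python
from h import *
b=shot('scene','s19')['frame'][:,:,::-1]
to(.4575,.1735,.0318)
cv2.imwrite('pics/c24.png',cv2.resize(b[210:290,150:230],(600,600),interpolation=cv2.INTER_CUBIC))
```

```text
pos [0.4564 0.1744 0.0576] delta [-0.001   0.001   0.0258] yaw 90.15 tilt [ 1.5e-03  3.0e-04 -1.0e+00] f [ 0.5  0.1 -0.5] g 49.8 t 29.15
```

View pics/c24.png

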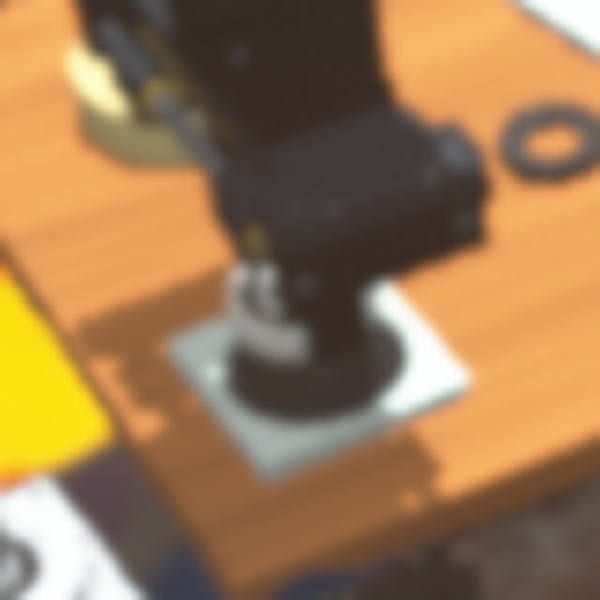

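Call:
{"name": "play_rows", "arguments": {"series": [0,-0.0008,0.0008,0.006,0,0,0,0,-0.0008,0.0008,0.013,0,0,0,0,-0.0008,0.0008,0.019,0,0,0,0,-0.0008,0.0008,0.022,0,0,0,0,-0.0008,0.0008,0.0235,0,0,0,0,-0.0008,0.0008,0.0235,0,0,0,0,-0.0008,0.0008,0.0235,0,0,0,0,-0.0008,0.0008,0.0235,0,0,0]}}

```text
time: 29.82
position: [0.4565, 0.1737, 0.0334]
tool_rot: [2.218, 2.225, 0.0]
ft_force: [1.2, -0.4, -0.6]
grip_width: 0.572
```

Call:
{"name": "play_rows", "arguments": {"series": [0,0,0,0.0005,0,0,0,0,0,0,0.001,0,0,0,0,0,0,0.001,0,0,0]}}

```text
time: 30.07
position: [0.4564, 0.1735, 0.0323]
tool_rot: [2.218, 2.225, 0.0]
ft_force: [-1.5, -0.7, -0.2]
grip_width: 0.578
```

Call:
{"name": "play_rows", "arguments": {"series": [0,0,0,0.0005,0,0,0,0,0,0,0.001,0,0,0,0,0,0,0.001,0,0,0]}}

```text
time: 30.32
position: [0.4564, 0.1736, 0.0317]
tool_rot: [2.218, 2.225, -0.001]
ft_force: [-2.0, -1.0, 4.1]
grip_width: 0.578
```

Call:
{"name": "play_rows", "arguments": {"series": [70,0,0,-0.0008,0,0,0,80,0,0,-0.001,0,0,0,80,0,0,-0.0015,0,0,0,80,0,0,-0.0015,0,0,0,80,0,0,-0.002,0,0,0,80,0,0,-0.008,0,0,0,80,0,0,-0.03,0,0,0,80,0,0,-0.06,0,0,0,80,0,0,-0.09,0,0,0,80,0,0,-0.12,0,0,0]}}

```text
time: 31.15
position: [0.4559, 0.1738, 0.1528]
tool_rot: [-2.217, -2.225, 0.0]
ft_force: [1.4, -0.3, -0.5]
grip_width: 0.798
```

Run:
```python
from h import *
b=shot('scene','s20')['frame'][:,:,::-1]
a=shot('top','t20')['frame'][:,:,::-1]
s=get_state(); print(s['position'],s['time'])
cv2.imwrite('pics/c25.png',cv2.resize(b[170:270,160:360],(800,400),interpolation=cv2.INTER_CUBIC))
cv2.imwrite('pics/c26.png',cv2.resize(a[125:245,130:370],(800,400),interpolation=cv2.INTER_CUBIC))
```

```text
[0.459676   0.17505317 0.15654553] 31.25
```

View pics/c25.png

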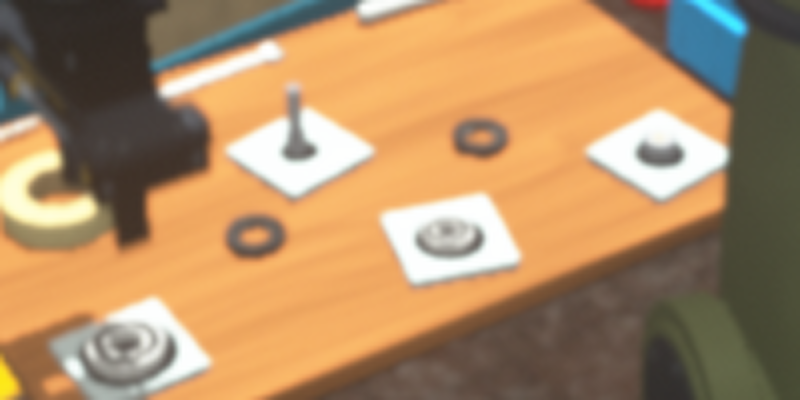

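View pics/c26.png

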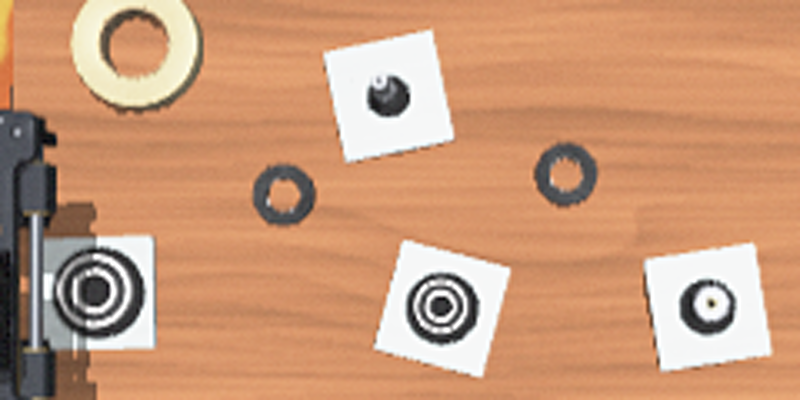

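Call:
{"name": "play_rows", "arguments": {"series": [80,0,0,-0.02,0,0,0,80,0,0,-0.04,0,0,0,80,0,0,-0.04,0,0,0,80,0,0,-0.04,0,0,0,80,0,0,-0.04,0,0,0]}}

```text
time: 31.67
position: [0.4558, 0.1733, 0.1904]
tool_rot: [-2.218, -2.225, 0.002]
ft_force: [-0.1, -0.4, -1.0]
grip_width: 0.8
```

Run:
```python
from h import *
a=shot('top','t21')['frame'][:,:,::-1]
C=lambda u,v:cv2.resize(a[v-18:v+18,u-18:u+18],(300,300),interpolation=cv2.INTER_CUBIC)
cv2.imwrite('pics/c27.png',np.vstack([np.hstack([C(246,154),C(342,217)]),np.hstack([C(263,217),C(159,212)])]))
```

```text
(no output)
```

View pics/c27.png

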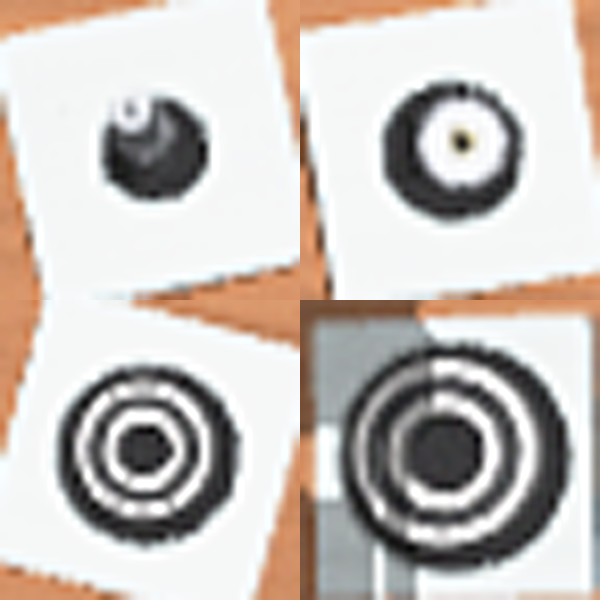

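```bash
python3 -c "
from bench import *
print(close_job())"
```

```text
the job is handed in; nothing more can be done
None
```

I took the stack apart from the top (shaft, gear, small bearing, large bearing) and set each part upright in its own nest. I handed the job in at about 32 s of the 106 s allowed.

- **Seating:** each part touched down at 3–6 N, with the tool within about 0.2 mm of the height expected for the recess floor.
- **Final pictures:** the last top view shows all four parts inside their recesses. The last scene view, taken just before the final retreat, shows the shaft standing and the other three flat.
- **Robot at hand-in:** the gripper was open at z = 0.19 m and touching nothing.
- **Discrepancies:**
  - The arm followed its commands with a few millimetres of lag and overshoot on fast moves. I corrected this with settled readings before each grasp and placing.
  - The gripper read 1.4–2.4 mm narrower than the nominal part widths.
  - Neither affected a grasp or a fit, and no check failed.

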